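Load the bead-jar shaker, lock its tray and set the recessed timer

TASK

Mix the bead jars in the shaker: flip the cam lever at its left outward to free the tray, pull the tray fully out by its post, and stand every small squat bead jar on the counter upright in the tray, one to a compartment. Then push the tray fully home, flip the lever back over to lock it, and only then turn the timer dial down in its well clockwise until its pointer is at the mark on the rim. Leave the tall corked vials and everything else on the counter where they are.

Things in the scene. Friction and masses are not known exactly. Their poses are not given: they have to be found in the camera images.
- shaker: Jar shaker, white, fixed in a run. Origin at counter height; front is -x (to the robot), y left, z up. In its frame (mm): deck 20 high, x -70..135, y -107..107; hood with clear top, 96 high, x 0..135, y -107..107, open in front (x 0) where the tray slides in; control box 114 square, 95 high, centred at x -50, y -182; lever lug x -55..-2, y 106..146.
- tray (a joint): Travel of the aluminium tray out of the hood to the shaker's front (-x): 0 m fully home, 0.15 m fully out. About 1.5 N of friction, stays where left. Held shut by the lever's pawl while the lever is locked.
- tray_floor (a point): Centre of the tray's floor (its top), moves with the tray, axes as the shaker's; 30 mm over the counter; x 60, y 0 mm of the shaker when home. Tray 128 x 172 mm outside, 120 x 164 inside (x, y), walls 14 mm above the floor; crossing ribs 6 mm high part it into four compartments, 58 x 80 mm, centred 31 mm before or behind (x) and 42 mm left or right (y) of this point.
- tray_post (a point): Centre of the top of the tray's handle: a black upright round post, 16 mm in diameter, on a tongue 36 mm wide, 105 mm in front of the tray's centre. It rises 55 mm above the tray floor's level (top 85 mm over the counter).
- lever (a joint): Cam lever at the shaker's left front; its arm swings about a level axis along the shaker's x. 0 rad: arm leans 0.6 rad inward (-y), pawl lies before the tray's front wall: locked. 1.2 rad: arm leans 0.6 rad outward (+y), pawl raised: free (the tray passes from 0.9 rad). Stays where left; the ball takes about 2 N to push sideways. It cannot lock unless the tray is within 8 mm of home.
- lever_ball (a point): Centre of the black ball, 20 mm in diameter, at the end of the lever's arm, 85 mm from the axis (120 mm over the counter at either end of the swing, 135 mm upright).
- lever_pivot (a point): A fixed point on the lever's axis: x -38, y 120 mm of the shaker, straight below the ball when the arm is upright, 50 mm over the counter.
- dial (a joint): Angle of the timer dial, growing clockwise seen from above; 0 rad: its white pointer points to the shaker's front (-x), off. At 2.4 rad the pointer points at the mark. It goes on to a stop at 4.6. Friction about 0.06 N m, stays where left.
- dial_grip (a point): On the dial's upright axis, 69 mm over the counter, in its finger bar; turns with the dial: the bar lies along this point's x, pointer at its -x end. Bar 44 mm long, 12 thick, from 51 to 79 mm over the counter, on a disc 52 mm across, 6 thick. It sits in a round well 84 mm wide, floor at 45 mm, rim at 95 mm over the counter: the bar's top is 16 mm below the rim.
- dial_mark (a point): The black raised mark, 12 x 5 mm, on the rim of the dial's well, 50 mm from the dial's axis.
- jar0: Small squat clear bead jar with a flat white lid, 44 mm in diameter, 42 mm high, about 90 g, one of up to four alike (None if absent). Origin: centre of its underside; z up.
- jar1: Small squat clear bead jar with a flat white lid, 44 mm in diameter, 42 mm high, about 90 g, one of up to four alike (None if absent). Origin: centre of its underside; z up.
- jar2: Small squat clear bead jar with a flat white lid, 44 mm in diameter, 42 mm high, about 90 g, one of up to four alike (None if absent). Origin: centre of its underside; z up.
- jar3: Small squat clear bead jar with a flat white lid, 44 mm in diameter, 42 mm high, about 90 g, one of up to four alike (None if absent). Origin: centre of its underside; z up.
- vial0: tall corked glass vial standing on the counter, 32 mm across, 89 mm high; a bystander, not to be loaded
- vial1: second tall corked glass vial, same size; a bystander, not to be loaded
- bowl: wooden bowl, 170 mm across, 55 mm high; bystander
- storejar: big storage jar, 72 mm across, about 140 mm high; bystander
- beadbox: clear compartment box, 140 x 200 x 35 mm (its x, y, z), full of beads; bystander
- cakestand: white pedestal stand, 160 mm across, 70 mm high; bystander
- ledger: blue order book lying flat, 150 x 110 x 18 mm; bystander
- cardstack: stack of cards, 90 x 55 x 25 mm; bystander

How it is judged (in metres and radians):
On the way, in this order (a step that is already met when the one before it is completed fails the run):
1. the lever is flipped outward, freeing the tray (value of joint lever above 1 rad), for 0.2 s.
2. the tray is pulled out (value of joint tray above 0.135 m), for 0.2 s.
3. every jar stands upright on the floor of the pulled-out tray (x of jar0 in the frame of tray_floor between -0.046 and 0.046 m and y of jar0 in the frame of tray_floor between -0.068 and 0.068 m and z of jar0 in the frame of tray_floor between -0.004 and 0.005 m and angle between each of jar0, jar1, jar2, jar3's own z axis and vertical below 0.12 rad and x of jar1 in the frame of tray_floor between -0.046 and 0.046 m and y of jar1 in the frame of tray_floor between -0.068 and 0.068 m and z of jar1 in the frame of tray_floor between -0.004 and 0.005 m and x of jar2 in the frame of tray_floor between -0.046 and 0.046 m and y of jar2 in the frame of tray_floor between -0.068 and 0.068 m and z of jar2 in the frame of tray_floor between -0.004 and 0.005 m and x of jar3 in the frame of tray_floor between -0.046 and 0.046 m and y of jar3 in the frame of tray_floor between -0.068 and 0.068 m and z of jar3 in the frame of tray_floor between -0.004 and 0.005 m and linear speed of each of jar0, jar1, jar2, jar3 below 0.02 m/s and value of joint tray above 0.12 m), for 0.3 s.
4. the tray is pushed home (value of joint tray below 0.007 m), for 0.2 s.
5. the lever is flipped back, locking the tray (value of joint lever below 0.15 rad and value of joint tray below 0.007 m), for 0.2 s.
6. the dial's pointer is at the mark (value of joint dial between 2.25 and 2.55 rad), for 0.2 s.
At the end, for the whole second after the job is handed in: Every jar present stands upright (within 0.12 rad) and at rest on the tray's floor, the tray is within 7 mm of home, the lever is within 0.15 rad of its locked end, and the dial is within 0.15 rad of the mark (2.4 rad) (all of step 5 and all of step 6 and x of jar0 in the frame of tray_floor between -0.046 and 0.046 m and y of jar0 in the frame of tray_floor between -0.068 and 0.068 m and z of jar0 in the frame of tray_floor between -0.004 and 0.005 m and angle between each of jar0, jar1, jar2, jar3's own z axis and vertical below 0.12 rad and x of jar1 in the frame of tray_floor between -0.046 and 0.046 m and y of jar1 in the frame of tray_floor between -0.068 and 0.068 m and z of jar1 in the frame of tray_floor between -0.004 and 0.005 m and x of jar2 in the frame of tray_floor between -0.046 and 0.046 m and y of jar2 in the frame of tray_floor between -0.068 and 0.068 m and z of jar2 in the frame of tray_floor between -0.004 and 0.005 m and x of jar3 in the frame of tray_floor between -0.046 and 0.046 m and y of jar3 in the frame of tray_floor between -0.068 and 0.068 m and z of jar3 in the frame of tray_floor between -0.004 and 0.005 m and linear speed of each of jar0, jar1, jar2, jar3 below 0.02 m/s); the robot touches nothing.
It fails at once if a bystander is pushed more than 40 mm from its place (distance of any of vial0, vial1, bowl, storejar, beadbox, cakestand, ledger, cardstack from where it was at the start of the episode above 0.04 m).
It fails at once if the dial is turned on before the tray is locked (value of joint dial above 1 rad and value of joint lever above 0.3 rad).
Of jar0, jar1, jar2, jar3 only 2 to 4 are there at a start; the rules pass over those that are not, and their reading is None.
At some moment in a run one of jar0, jar1, jar2, jar3 may be knocked a few centimetres aside while the robot is not near it.
It also fails if it takes over 210 s, if anything falls off the work surface, if the arm or the gripper's body presses on something with over 40 N, if the wrist force passes 120 N, or if a joint passes its speed limit or range.

ROBOT

A 6-joint arm with a two-finger parallel gripper is mounted at the origin on the work surface. World frame = base frame: x ahead of the robot, y to its left, z up, the work surface at z = 0. Lengths are in m, angles in degrees, forces in N, time in s.
With the tool pointing down it reaches from about 0.3 to 0.75 m from the base axis. Payload 8.5 kg.
Tool frame: the origin (TCP) lies at the very end of the fingers, on their centre line; the grasp point (between the pads) lies 19 mm behind it; z points along the fingers, y is the line along which they close (so a half turn about z gives the same grasp; the last joint's range is limited). The gripper opens to 85 mm and grips with 20 to 120 N. Pads are 22 mm wide; open, the fingers measure 114 mm over their backs; the gripper's body (76 mm by 85 mm) begins 54 mm behind the grasp point. The pads swing forward as they close: fully open they stand 13 mm farther back than shut.
Start: joints at [-87.451, 21.807, 74.336, -0, 83.858, -12.336], TCP at [0.141, -0.532, 0.231] pointing down, gripper open.
Joint ranges: [-178.18, 178.18], [-50.72, 133.34], [12.68, 142.11], [-81.47, 261.47], [9.98, 163.14], [-165.26, 165.26]. Speed limits (degrees/s): [136.94, 136.94, 180, 180, 180, 180].

INTERFACE

Orientations are given as a 3x3 rotation matrix whose columns are the frame's x, y, z axes.
In Python, from rig import env, imaging gives the robot as it stands. The module is installed in compiled form; this text tells all that it offers.
- The arm moves only by the tool arm_command, never from a script. Its arguments are lists of equal length, an entry for each row: "turn": the turn, a rotation vector about the tool's x, y, z in units of 5 degrees (1.0 is 5 degrees), a list of three; "xyz": the shift along the tool's x, y, z in units of 50 mm (1.0 is 50 mm), a list of three; "claw": the finger opening in mm, from 0 to 85.4. A call has 1 to 12 rows; each row shifts and turns the commanded pose from where the row before left it, along the tool's axes as they then stand; what a row does not reach is not made up. A row lasts 1/10 s, in which the tool goes at most 50 mm and 8.59 degrees, less where a joint would pass 70% of its speed; a pose out of reach is approached as far as the arm can. A call is refused whole if a number of a shift passes 1 or a number of a turn 1, either way. A call with a gripper value outside its range is refused whole. The fingers move at their own pace and stop on an object; "squeeze" is the grip in N (left out, the last holds). Time passes only in rows, so rows that do not move let the fingers close. It gives the time, the measured TCP pose, the force, the opening and the grip force at its end, in the units of the state.
- env.observe(): the state, without advancing time (a new reading comes with each control period).
- imaging.get_image(name): name is "scene" or "top" or "wrist"; returns (picture, depth): 420x560x3 uint8, blue, green, red; 420x560 float32, m along the optical axis (not along the pixel's ray), 0 where there is no reading.
- imaging.camera_info(name): a dict with "camera_matrix" (3x3 intrinsics, pixels), "rvec" (rotation vector, rad) and "tvec" (3), from world to camera coordinates, as OpenCV has them. Camera axes: x right, y down, z forward; pixel columns grow to the right and rows downward; lengths in m; the calibration is good to about 2 mm. A picture is of the moment at which its call begins: read the wrist's pose just before it. camera_info takes no time and is no camera call; for the wrist camera it gives the pose at the moment of the call.
- env.close_job(): hands the job in; it is judged then, once.
The state is a dict: "time_s": time; "q": joint angles; "qvel": joint speeds; "joint_efforts": joint torques, N m; "position": TCP position; "tool_rot": TCP orientation; "ft_force": force on the tool from outside, world axes, zero at the start; "wrist_torque": the same for the moment, N m; "grip_width": finger opening in m; "gripper_force": force on a finger pad.
Only numpy, scipy, OpenCV 4.12 (cv2) and the standard library are available. Lean on these libraries where they do the work, as an engineer would, in place of code of your own. Each camera call takes 0.05 s, during which the arm holds its last target. There are 200 camera calls.

## Working session

There is one attempt and no reset: what is moved stays moved. The work goes in short steps, Python scripts to look and compute and a tool call to move; the robot and the scene stay as the last step left them, time stands still between calls to the robot, and variables do not carry over. Pictures are saved under pics/ and viewed, at most 14 in all, crops included, and the job is handed in when it is done.

Besides the shell and the picture viewer there is one more tool, called after "Emit:" as name(argument=value, ...) on one line, values as JSON. arm_command: Moves the arm, as the interface text tells. Its arguments: {"type":"object","properties":{"turn":{"type":"array"},"xyz":{"type":"array"},"claw":{"type":"array"},"squeeze":{"type":"number"}},"required":["turn","xyz","claw"]}

```bash
mkdir -p pics
cat > h.py <<'E'
import numpy as np, cv2
from rig import env, imaging
def cam(n):
    i=imaging.camera_info(n); R=cv2.Rodrigues(np.array(i["rvec"],float))[0]
    return np.array(i["camera_matrix"]),R,np.array(i["tvec"],float).ravel()
def unp(c,u,v,d):
    K,R,t=c; p=np.linalg.inv(K)@[u,v,1]*d; return R.T@(p-t)
def atz(c,u,v,z):
    K,R,t=c; o=-R.T@t; r=R.T@np.linalg.inv(K)@[u,v,1]; return o+r*(z-o[2])/r[2]
def proj(c,P):
    K,R,t=c; p=K@(R@np.array(P)+t); return p[:2]/p[2]
def snap(n,f=None,crop=None,s=1):
    c=cam(n); im,d=imaging.get_image(n)
    np.savez('/tmp/%s.npz'%n,im=im,d=d,K=c[0],R=c[1],t=c[2])
    if f:
        o=im if crop is None else im[crop[1]:crop[3],crop[0]:crop[2]]
        cv2.imwrite('pics/'+f,cv2.resize(o,None,fx=s,fy=s,interpolation=cv2.INTER_CUBIC))
    return c,im,d
def load(n):
    z=np.load('/tmp/%s.npz'%n); return (z['K'],z['R'],z['t']),z['im'],z['d']
E
python3 - <<'E'
from h import *
snap('top','top.png',s=1.42); snap('scene','scene.png',s=1.42)
s=env.observe(); print(s['time_s'],s['position'],np.round(s['tool_rot'],3).tolist())
for n in('top','scene'):
    c=cam(n); print(n,-c[1].T@c[2],c[0].tolist())
E
```

```text
0.1 [ 0.14127908 -0.53127431  0.23078103] [[0.966, 0.257, -0.0], [0.257, -0.966, 0.001], [0.0, -0.001, -1.0]]
top [ 0.47563329 -0.01184135  1.48279678] [[405.81256906704596, 0.0, 274.68025685271834], [0.0, 405.81256906704596, 217.0101895644264], [0.0, 0.0, 1.0]]
scene [1.18917445 1.071382   1.16157164] [[528.0799092352097, 0.0, 289.7211781287124], [0.0, 528.0799092352097, 200.3818396083308], [0.0, 0.0, 1.0]]
```

View pics/top.png

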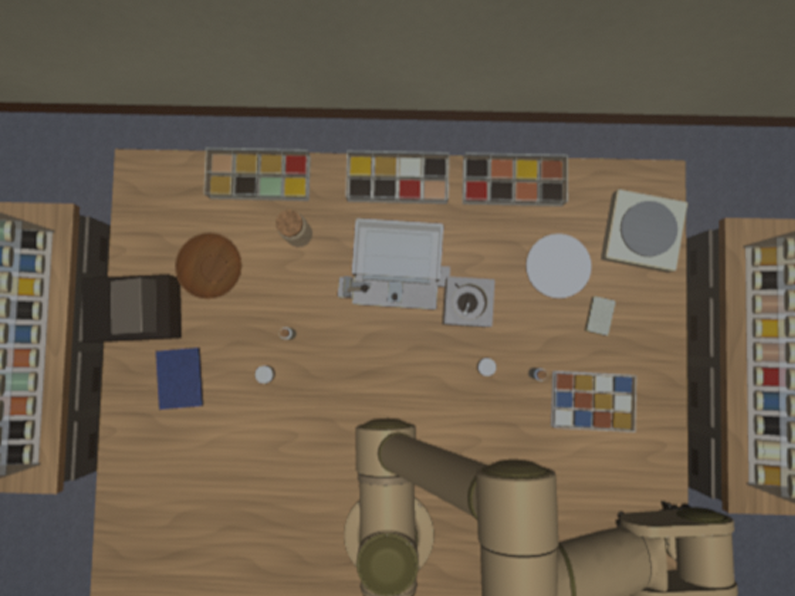

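View pics/scene.png

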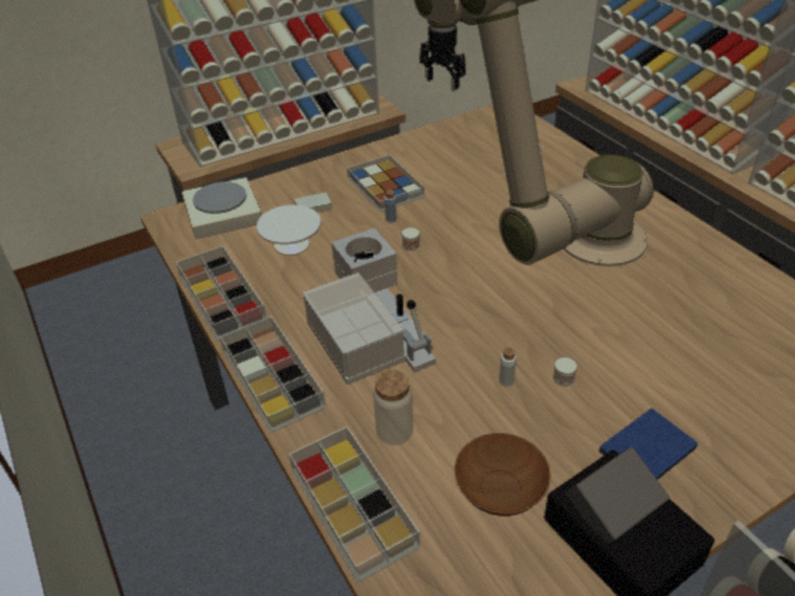

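The top view shows two jars, at (264,374) and (487,367), vials at (287,333) and (538,374), and the shaker centred near (397,265) with its control box at (469,302). I'll enlarge the shaker in both cameras.

Run:
```python
from h import *
c,im,d=load('top')
cv2.imwrite('pics/shk.png',cv2.resize(im[145:285,170:390],None,fx=3.6,fy=3.6,interpolation=cv2.INTER_CUBIC))
for u,v,z in((264,374,.042),(487,367,.042),(287,333,.089),(538,374,.089)):
    print(atz(c,u/1.42,v/1.42,z).round(4), unp(c,u/1.42,v/1.42,d[int(v/1.42),int(u/1.42)]).round(3))
```

```text
[0.395  0.3188 0.042 ] [0.395 0.319 0.043]
[ 0.4263 -0.2359  0.042 ] [ 0.426 -0.236  0.041]
[0.4978 0.2559 0.089 ] [0.498 0.256 0.091]
[ 0.4143 -0.3509  0.089 ] [ 0.414 -0.352  0.086]
```

View pics/shk.png

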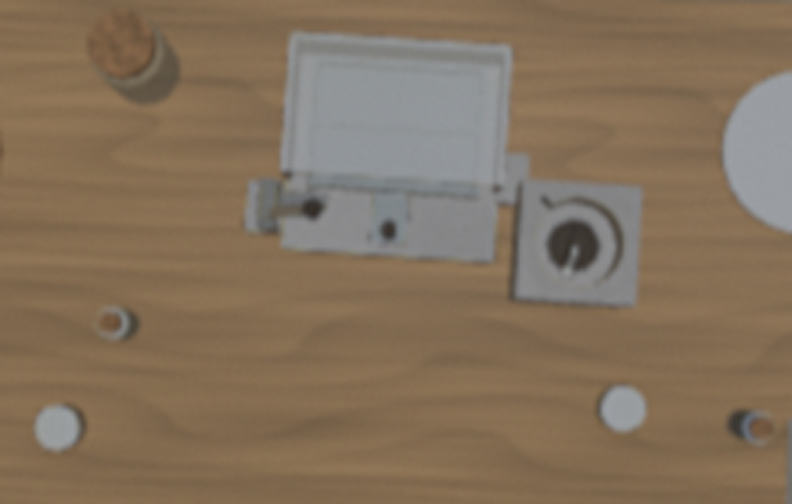

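Run:
```python
from h import *
c,im,d=load('top')
pts=[((281,249),(-70,107,20)),((493,262),(-70,-107,20)),((389,230),(-45,0,85)),((312,208),(-38,72,120)),((572,245),(-50,-182,79)),
((527,181),(7,-125,95)),((641,187),(7,-239,95)),((636,305),(-107,-239,95)),((512,298),(-107,-125,95)),((293,33),(135,107,96)),((511,46),(135,-107,96))]
A=[];B=[]
for (u,v),p in pts:
    B.append(atz(c,170+(u+.5)/3.6-.5,145+(v+.5)/3.6-.5,p[2]/1000)[:2]); A.append(np.array(p[:2])/1000)
A=np.array(A);B=np.array(B); a=A.mean(0);b=B.mean(0)
H=(A-a).T@(B-b); U,S,V=np.linalg.svd(H); R=V.T@np.diag([1,np.linalg.det(V.T@U.T)])@U.T; o=b-R@a
print(o,np.degrees(np.arctan2(R[1,0],R[0,0]))); print(((A@R.T+o-B)*1000).round(1).tolist())
np.savez('shk.npz',R=R,o=o)
for n,p in dict(post=(-45,0),postout=(-195,0),ball=(-38,72),piv=(-38,120),ballout=(-38,168),dial=(-50,-182),cFL=(-121,42),cFR=(-121,-42),cBL=(-59,42),cBR=(-59,-42)).items(): print(n,(R@(np.array(p)/1000)+o).round(4))
```

```text
[ 0.6427605 -0.0028962] -2.564377047167552
[[-0.1, 0.5], [-1.6, -0.3], [3.9, 0.9], [-1.9, 0.1], [0.6, -4.4], [1.1, 4.3], [-0.7, -1.0], [-2.1, 0.8], [-0.8, -2.8], [1.6, 3.0], [0.1, -1.2]]
post [ 0.5978 -0.0009]
postout [0.448  0.0058]
ball [0.608  0.0707]
piv [0.6102 0.1187]
ballout [0.6123 0.1666]
dial [ 0.5847 -0.1825]
cFL [0.5238 0.0445]
cFR [ 0.52   -0.0394]
cBL [0.5857 0.0417]
cBR [ 0.5819 -0.0422]
```

Emit:
arm_command(turn=[[0,0,0.875],[0,0,0.875],[0,0,0.875],[0,0,0.875],[0,0,0],[0,0,0],[0,0,0],[0,0,0],[0,0,0],[0,0,0],[0,0,0],[0,0,0]], xyz=[[0,0,0],[0,0,0],[0,0,0],[0,0,0],[0.44,-0.575,0],[0.44,-0.575,0],[0.44,-0.575,0],[0.44,-0.575,0],[0.44,-0.575,0],[0.44,-0.575,0],[0.44,-0.575,0],[0.44,-0.575,0]], claw=[0,0,0,0,0,0,0,0,0,0,0,0], squeeze=40)

```text
time_s: 1.3
position: [0.3282, -0.3084, 0.2311]
tool_rot: [[0.999, -0.046, -0.0], [-0.046, -0.999, 0.0], [-0.0, -0.0, -1.0]]
ft_force: [1.0, 0.3, -0.4]
grip_width: 0.0002
gripper_force: 0.0
```

Emit:
arm_command(turn=[[0,0,0],[0,0,0],[0,0,0],[0,0,0],[0,0,0],[0,0,0],[0,0,0],[0,0,0],[0,0,0],[0,0,0],[0,0,0],[0,0,0]], xyz=[[0.44,-0.575,0],[0.44,-0.575,0],[0.44,-0.575,0],[0.44,-0.575,0],[0.44,-0.575,0],[0.44,-0.575,0],[0.44,-0.575,0],[0.44,-0.575,0],[0.44,-0.575,0],[0.44,-0.575,0],[0.44,-0.575,0],[0.44,-0.575,0]], claw=[0,0,0,0,0,0,0,0,0,0,0,0])

```text
time_s: 2.5
position: [0.6077, 0.0242, 0.2309]
tool_rot: [[0.999, -0.045, -0.001], [-0.045, -0.999, 0.0], [-0.001, -0.0, -1.0]]
ft_force: [-0.9, -1.4, 0.3]
grip_width: 0.0
gripper_force: 0.0
```

```bash
cat >> h.py <<'E'
Z=np.load('shk.npz') if __import__('os').path.exists('shk.npz') else None
def to(x,y,z,frame='shk',yaw=None):
    "move needed (tool axes, 50mm units) to a shaker-frame (mm) or world (m) point"
    s=env.observe(); P=np.array(s['position']); T=np.array(s['tool_rot'])
    W=np.array([x,y,z],float)
    if frame=='shk': W=np.r_[Z['R']@(W[:2]/1000)+Z['o'],W[2]/1000]
    p=(Z['R'].T@(P[:2]-Z['o'])*1000)
    dy=np.degrees(np.arctan2(T[1,0],T[0,0]))
    print('t',round(s['time_s'],2),'shk',p.round(1),'z',round(P[2]*1000,1),'yaw',round(dy,2),'tilt',T[2].round(3),'F',np.round(s['ft_force'],1),'grip',round(s['grip_width']*1000,1),round(s['gripper_force'],1))
    print('  move',(T.T@(W-P)/.05).round(3))
E
python3 -c "
from h import *
to(-38,25,112)"
```

```text
t 2.5 shk [-36.2  25.5] z 230.9 yaw -2.61 tilt [-0.001 -0.    -1.   ] F [-0.9 -1.4  0.3] grip 0.0 0.0
  move [-0.034  0.01   2.379]
```

Accurate tracking. Next, descend to z 112 and push the ball left, to about y 140.

Emit:
arm_command(turn=[[0,0,0],[0,0,0],[0,0,0],[0,0,0],[0,0,0],[0,0,0],[0,0,0],[0,0,0],[0,0,0],[0,0,0],[0,0,0],[0,0,0]], xyz=[[-0.03,0,0.6],[0,0,0.6],[0,0,0.6],[0,0,0.57],[0,-0.3,0],[0,-0.3,0],[0,-0.3,0],[0,-0.3,0],[0,-0.3,0],[0,-0.3,0],[0,-0.3,0],[0,-0.2,0]], claw=[0,0,0,0,0,0,0,0,0,0,0,0])

```text
time_s: 3.7
position: [0.6103, 0.1393, 0.1123]
tool_rot: [[0.999, -0.045, -0.002], [-0.045, -0.999, -0.0], [-0.002, 0.0, -1.0]]
ft_force: [0.7, -2.8, -1.5]
grip_width: -0.0004
gripper_force: 1.6
```

```bash
python3 -c "
from h import *
to(-38,143,112)
snap('scene','lev.png',crop=(180,150,400,290),s=3)"
```

```text
t 3.7 shk [-38.8 140.6] z 112.3 yaw -2.56 tilt [-0.002  0.    -1.   ] F [ 0.7 -2.8 -1.5] grip -0.4 1.6
  move [ 0.015 -0.048  0.005]
```

View pics/lev.png

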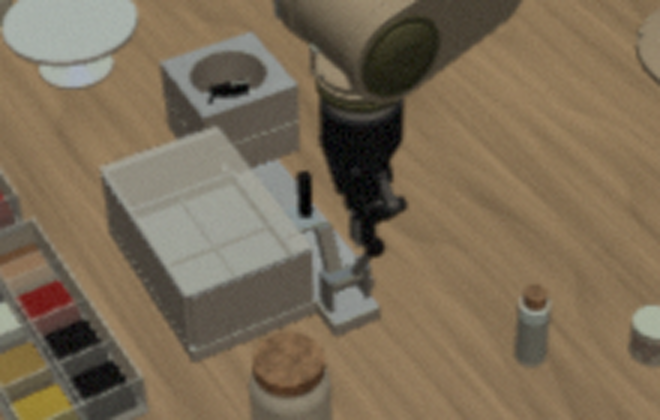

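The ball at (375,247) now leans outward; I'll push a little further to the stop.

Emit:
arm_command(turn=[[0,0,0],[0,0,0],[0,0,0]], xyz=[[0,-0.06,0],[0,-0.06,0],[0,0,0]], claw=[0,0,0])

```text
time_s: 4.05
position: [0.6111, 0.1437, 0.1128]
tool_rot: [[0.999, -0.046, -0.0], [-0.046, -0.999, 0.0], [-0.0, -0.0, -1.0]]
ft_force: [-0.1, -0.9, -0.0]
grip_width: 0.0
gripper_force: 0.2
```

Emit:
arm_command(turn=[[0,0,0],[0,0,0],[0,0,0],[0,0,0]], xyz=[[0,-0.06,0],[0,-0.06,0],[0,-0.04,0],[0,0,0]], claw=[0,0,0,0])

```text
time_s: 4.45
position: [0.6114, 0.1465, 0.1125]
tool_rot: [[0.999, -0.048, -0.002], [-0.048, -0.999, -0.009], [-0.002, 0.009, -1.0]]
ft_force: [-2.5, -26.1, -0.5]
grip_width: -0.0
gripper_force: 11.7
```

Emit:
arm_command(turn=[[0,0,0],[0,0,0],[0,0,0],[0,0,0],[0,0,0],[0,0,0],[0,0,0],[0,0,0]], xyz=[[0,0.4,0],[0,0.2,-0.5],[0,0,-0.7],[-0.04,0.5,0],[-0.04,0.6,0],[-0.04,0.6,0],[-0.04,0.6,0],[0,0,0]], claw=[0,0,0,50,50,50,50,50])

```text
time_s: 5.25
position: [0.5968, 0.0043, 0.1731]
tool_rot: [[0.999, -0.05, 0.001], [-0.05, -0.999, -0.0], [0.001, 0.0, -1.0]]
ft_force: [0.5, 0.7, 0.4]
grip_width: 0.0497
gripper_force: 0.0
```

```bash
python3 -c "
from h import *
to(-45,0,50)"
```

```text
t 5.25 shk [-46.2   5.1] z 173.1 yaw -2.84 tilt [ 0.001  0.    -1.   ] F [0.5 0.7 0.4] grip 49.7 0.0
  move [0.022 0.102 2.463]
```

Emit:
arm_command(turn=[[0,0,0],[0,0,0],[0,0,0],[0,0,0],[0,0,0],[0,0,0],[0,0,0],[0,0,0],[0,0,0]], xyz=[[0,0.1,0.5],[0,0,0.5],[0,0,0.5],[0,0,0.5],[0,0,0.46],[0,0,0],[0,0,0],[0,0,0],[0,0,0]], claw=[50,50,50,50,50,8,8,8,8])

```text
time_s: 6.15
position: [0.5972, -0.0002, 0.0509]
tool_rot: [[0.999, -0.046, 0.001], [-0.046, -0.999, -0.004], [0.002, 0.004, -1.0]]
ft_force: [-0.5, -14.4, -6.8]
grip_width: 0.0148
gripper_force: 39.3
```

Emit:
arm_command(turn=[[0,0,0],[0,0,0],[0,0,0],[0,0,0],[0,0,0],[0,0,0],[0,0,0],[0,0,0],[0,0,0],[0,0,0],[0,0,0]], xyz=[[-0.2,0,0],[-0.3,0,0],[-0.3,0,0],[-0.3,0,0],[-0.3,0,0],[-0.3,0,0],[-0.3,0,0],[-0.3,0,0],[-0.3,0,0],[-0.3,0,0],[-0.08,0,0]], claw=[8,8,8,8,8,8,8,8,8,8,8])

```text
time_s: 7.25
position: [0.4498, 0.0062, 0.051]
tool_rot: [[0.999, -0.045, 0.007], [-0.045, -0.999, -0.006], [0.007, 0.005, -1.0]]
ft_force: [15.9, -18.6, -25.7]
grip_width: 0.0146
gripper_force: 39.2
```

```bash
python3 -c "
from h import *
to(-195,0,50)"
```

```text
t 7.25 shk [-193.2    0.5] z 51.0 yaw -2.6 tilt [ 0.007  0.005 -1.   ] F [ 15.9 -18.6 -25.7] grip 14.6 39.2
  move [-0.037  0.01   0.021]
```

Emit:
arm_command(turn=[[0,0,0],[0,0,0],[0,0,0],[0,0,0],[0,0,0],[0,0,0],[0,0,0],[0,0,0],[0,0,0],[0,0,0],[0,0,0],[0,0,0]], xyz=[[0,0,0],[0,0,0],[0,0,-0.6],[0,0,-0.8],[0,0,-0.6],[-0.04,0.7,0],[-0.04,0.7,0],[-0.04,0.7,0],[-0.04,0.7,0],[-0.04,0.7,0],[-0.04,0.7,0],[-0.04,0.6,0]], claw=[50,50,50,50,50,85,85,85,85,85,85,85])

```text
time_s: 8.45
position: [0.4229, -0.2316, 0.1508]
tool_rot: [[0.999, -0.046, 0.002], [-0.046, -0.999, -0.001], [0.002, 0.001, -1.0]]
ft_force: [1.1, 0.8, -0.2]
grip_width: 0.0851
gripper_force: 0.0
```

```bash
python3 -c "
from h import *
snap('top','top2.png',crop=(150,130,430,310),s=2.8)
to(.4263,-.2359,.018,'w')"
```

```text
t 8.5 shk [-209.1 -242. ] z 150.8 yaw -2.74 tilt [ 0.002  0.003 -1.   ] F [ 1.1 -4.4  0.9] grip 84.9 0.0
  move [ 0.06  -0.     2.657]
```

View pics/top2.png

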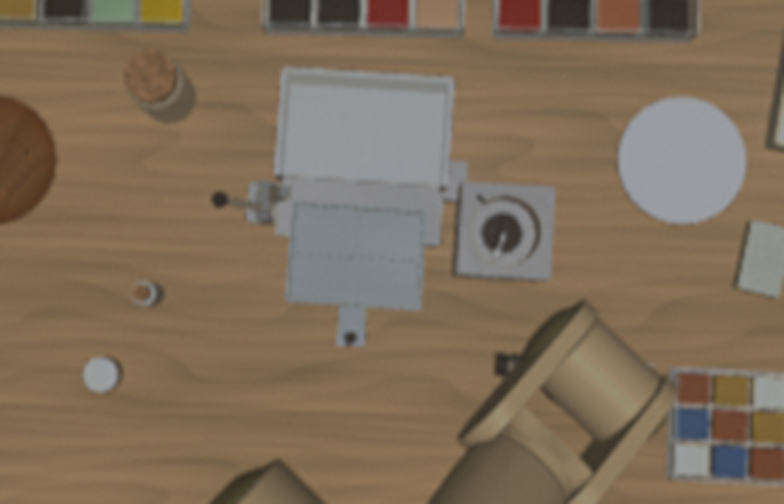

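Tray is out (post at (350,338)), lever outward (ball at (219,199)), left jar unmoved. I'll descend on the right jar.

Emit:
arm_command(turn=[[0,0,0],[0,0,0],[0,0,0],[0,0,0],[0,0,0],[0,0,0],[0,0,0],[0,0,0],[0,0,0],[0,0,0]], xyz=[[0.06,0.04,0.6],[0,0,0.6],[0,0,0.6],[0,0,0.5],[0,0,0.36],[0,0,0],[0,0,0],[0,0,0],[0,0,0],[0,0,0]], claw=[85,85,85,85,85,36,36,36,36,36], squeeze=30)

```text
time_s: 9.5
position: [0.4265, -0.2327, 0.0184]
tool_rot: [[0.999, -0.046, 0.002], [-0.046, -0.999, -0.002], [0.003, 0.002, -1.0]]
ft_force: [0.2, 1.1, 7.4]
grip_width: 0.0429
gripper_force: 30.3
```

```bash
python3 -c "
from h import *
c,im,d=load('top')
P=atz(c,150+350.5/2.8-.5,130+338.5/2.8-.5,.085);print('post shk',Z['R'].T@(P[:2]-Z['o'])*1000)
to(-121,-42,48)"
```

```text
post shk [-193.44603113   -0.70150465]
t 9.5 shk [-205.8 -239.2] z 18.4 yaw -2.61 tilt [ 0.003  0.002 -1.   ] F [0.2 1.1 7.4] grip 42.9 30.3
  move [ 1.694 -3.944 -0.596]
```

Emit:
arm_command(turn=[[0,0,0],[0,0,0],[0,0,0],[0,0,0],[0,0,0],[0,0,0],[0,0,0],[0,0,0],[0,0,0],[0,0,0],[0,0,0]], xyz=[[0,0,-0.4],[0,0,-0.7],[0,0,-0.7],[0.2,-0.5,0],[0.2,-0.5,0],[0.2,-0.5,0],[0.2,-0.5,0],[0.2,-0.5,0],[0.2,-0.5,0],[0.2,-0.5,0],[0.2,-0.44,0]], claw=[36,36,36,36,36,36,36,36,36,36,36])

```text
time_s: 10.6
position: [0.515, -0.0377, 0.1077]
tool_rot: [[0.999, -0.045, 0.001], [-0.045, -0.999, -0.0], [0.001, 0.0, -1.0]]
ft_force: [-0.8, 0.1, -1.6]
grip_width: 0.0431
gripper_force: 31.2
```

```bash
python3 -c "
from h import *
to(-121,-42,49)"
```

```text
t 10.6 shk [-126.1  -40.5] z 107.7 yaw -2.6 tilt [ 0.001  0.    -1.   ] F [-0.8  0.1 -1.6] grip 43.1 31.2
  move [0.1   0.03  1.173]
```

Emit:
arm_command(turn=[[0,0,0],[0,0,0],[0,0,0],[0,0,0],[0,0,0],[0,0,0],[0,0,0],[0,0,0],[0,0,0],[0,0,0]], xyz=[[0.1,0.03,0.3],[0,0,0.3],[0,0,0.3],[0,0,0.2],[0,0,0.07],[0,0,0],[0,0,0],[0,0,0],[0,0,-0.5],[0,0,-0.9]], claw=[36,36,36,36,36,36,58,58,58,58])

```text
time_s: 11.6
position: [0.5183, -0.0405, 0.1173]
tool_rot: [[0.999, -0.046, -0.005], [-0.046, -0.999, 0.002], [-0.005, -0.001, -1.0]]
ft_force: [1.0, 0.2, 0.7]
grip_width: 0.0576
gripper_force: 0.0
```

```bash
python3 -c "
from h import *
to(.395,.3188,.018,'w')"
```

```text
t 11.6 shk [-122.7  -43.1] z 117.3 yaw -2.63 tilt [-0.005 -0.001 -1.   ] F [1.  0.2 0.7] grip 57.6 0.0
  move [-2.781 -7.062  2.012]
```

Emit:
arm_command(turn=[[0,0,0],[0,0,0],[0,0,0],[0,0,0],[0,0,0],[0,0,0],[0,0,0],[0,0,0],[0,0,0],[0,0,0],[0,0,0],[0,0,0]], xyz=[[0,0,-0.9],[-0.25,-0.64,0],[-0.25,-0.64,0],[-0.25,-0.64,0],[-0.25,-0.64,0],[-0.25,-0.64,0],[-0.25,-0.64,0],[-0.25,-0.64,0],[-0.25,-0.64,0],[-0.25,-0.64,0],[-0.25,-0.64,0],[-0.25,-0.64,0]], claw=[58,60,70,85,85,85,85,85,85,85,85,85])

```text
time_s: 12.8
position: [0.3976, 0.3184, 0.1637]
tool_rot: [[0.999, -0.046, 0.001], [-0.046, -0.999, 0.0], [0.001, -0.0, -1.0]]
ft_force: [-0.1, -0.3, 0.2]
grip_width: 0.085
gripper_force: 0.0
```

```bash
python3 -c "
from h import *
snap('scene','sc3.png',crop=(180,100,440,300),s=3)
to(.395,.3188,.018,'w')"
```

```text
t 12.85 shk [-261.   313.4] z 163.8 yaw -2.48 tilt [ 0.    -0.002 -1.   ] F [-2.2  0.7 -0.6] grip 84.6 0.0
  move [-0.018  0.068  2.915]
```

View pics/sc3.png

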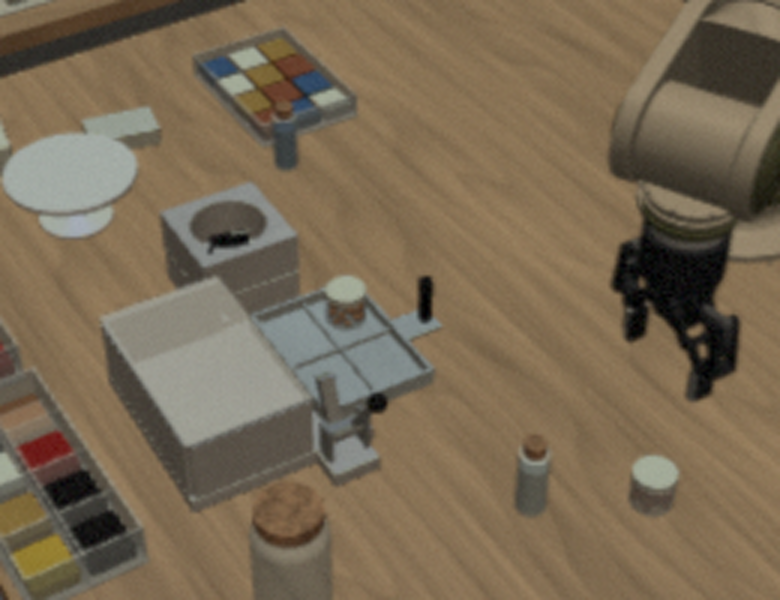

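Jar 1 stands in the front-right compartment at (345,300); checking jar 2's lid at (655,473).

```bash
python3 -c "
from h import *
c,im,d=load('scene')
print(atz(c,180+655.5/3-.5,100+472/3-.5,.042), proj(c,[.395,.3188,.042]), proj(c,[.3976,.3184,.1637])); print((proj(c,[.395,.3188,.042])-[180,100])*3)"
```

```text
[0.39567492 0.3246466  0.042     ] [396.86105326 255.48930659] [401.07648674 225.05023444]
[650.58315978 466.46791976]
```

Emit:
arm_command(turn=[[0,0,0],[0,0,0],[0,0,0],[0,0,0],[0,0,0],[0,0,0],[0,0,0],[0,0,0],[0,0,0],[0,0,0]], xyz=[[-0.03,0,0.6],[0,0,0.6],[0,0,0.6],[0,0,0.6],[0,0,0.52],[0,0,0],[0,0,0],[0,0,0],[0,0,0],[0,0,0]], claw=[85,85,85,85,85,36,36,36,36,36])

```text
time_s: 13.85
position: [0.3977, 0.3177, 0.0191]
tool_rot: [[0.999, -0.046, 0.003], [-0.046, -0.999, 0.002], [0.003, -0.002, -1.0]]
ft_force: [-0.9, 1.3, 7.2]
grip_width: 0.0428
gripper_force: 30.7
```

```bash
python3 -c "
from h import *
to(-120,42,49)"
```

```text
t 13.85 shk [-259.2  309.3] z 19.1 yaw -2.62 tilt [ 0.003 -0.002 -1.   ] F [-0.9  1.3  7.2] grip 42.8 30.7
  move [ 2.79   5.343 -0.599]
```

Emit:
arm_command(turn=[[0,0,0],[0,0,0],[0,0,0],[0,0,0],[0,0,0],[0,0,0],[0,0,0],[0,0,0],[0,0,0],[0,0,0],[0,0,0],[0,0,0]], xyz=[[0,0,-0.6],[0,0,-0.8],[0,0,-0.8],[0.2,0.5,0],[0.3,0.6,0],[0.3,0.6,0],[0.4,0.6,0],[0.4,0.6,0],[0.4,0.6,0],[0.4,0.6,0],[0.2,0.6,0],[0.2,0.5,0]], claw=[36,36,36,36,36,36,36,36,36,36,36,36])

```text
time_s: 15.05
position: [0.5251, 0.0494, 0.1281]
tool_rot: [[0.999, -0.046, 0.001], [-0.046, -0.999, -0.0], [0.001, 0.0, -1.0]]
ft_force: [0.5, 0.0, -0.8]
grip_width: 0.0428
gripper_force: 31.4
```

```bash
python3 -c "
from h import *
to(-120,42,49.5)"
```

```text
t 15.05 shk [-119.8   47. ] z 128.1 yaw -2.65 tilt [ 0.001  0.    -1.   ] F [ 0.5  0.  -0.8] grip 42.8 31.4
  move [-0.005  0.099  1.572]
```

Place it, release, rise, then move to behind the post's position.

Emit:
arm_command(turn=[[0,0,0],[0,0,0],[0,0,0],[0,0,0],[0,0,0],[0,0,0],[0,0,0],[0,0,0],[0,0,0],[0,0,0],[0,0,0]], xyz=[[0,0.1,0.4],[0,0,0.4],[0,0,0.4],[0,0,0.3],[0,0,0.07],[0,0,0],[0,0,0],[0,0,0],[0,0,-0.5],[0,0,-0.9],[0,0,-0.8]], claw=[36,36,36,36,36,36,58,58,58,58,58])

```text
time_s: 16.15
position: [0.5243, 0.0461, 0.1608]
tool_rot: [[0.999, -0.046, 0.0], [-0.046, -0.999, -0.0], [0.0, 0.0, -1.0]]
ft_force: [1.3, -0.4, -0.3]
grip_width: 0.0585
gripper_force: 0.0
```

```bash
python3 -c "
from h import *
to(-194,0,50)
snap('scene','sc4.png',crop=(200,140,400,290),s=3)"
```

```text
t 16.15 shk [-120.5   43.7] z 160.8 yaw -2.61 tilt [ 0.  0. -1.] F [ 1.3 -0.4 -0.3] grip 58.5 0.0
  move [-1.47   0.875  2.216]
```

View pics/sc4.png

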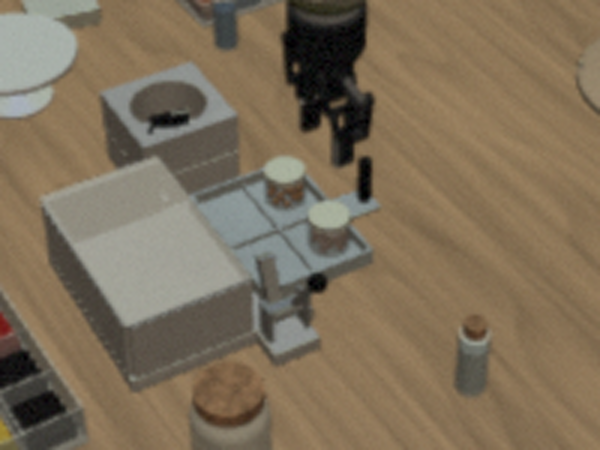

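Both jars stand in the front compartments at (285,182) and (328,228). Before pushing home, I'll check for jars hidden earlier under the arm.

```bash
python3 -c "
from h import *
c,im,d=snap('top')
i2=load('scene')[1]
cv2.imwrite('pics/full.png',np.hstack([cv2.resize(im[90:],(400,236)),cv2.resize(i2[:],(400,300))[:236]]))
cv2.imwrite('pics/full.png',im)"
```

```text
(no output)
```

View pics/full.png

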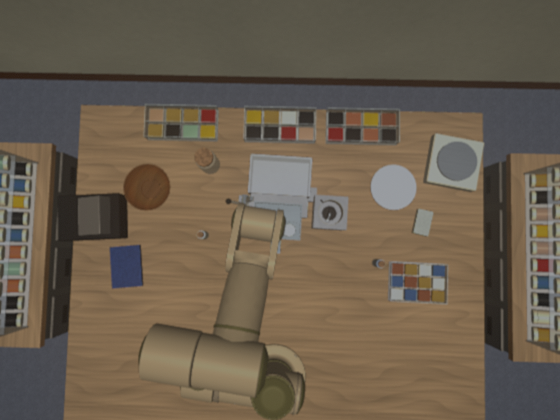

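No other jars on the counter. Go to the post, grip, and push home.

Emit:
arm_command(turn=[[0,0,0],[0,0,0],[0,0,0],[0,0,0],[0,0,0],[0,0,0],[0,0,0],[0,0,0],[0,0,0],[0,0,0],[0,0,0],[0,0,0]], xyz=[[-0.49,0.3,0],[-0.49,0.3,0],[-0.49,0.28,0],[0,0,0.6],[0,0,0.6],[0,0,0.6],[0,0,0.41],[0,0,0],[0,0,0],[0,0,0],[0,0,0],[0,0,0]], claw=[50,50,50,50,50,50,50,50,8,8,8,8])

```text
time_s: 17.45
position: [0.4496, 0.0059, 0.0494]
tool_rot: [[0.999, -0.046, 0.002], [-0.046, -0.999, 0.0], [0.002, -0.001, -1.0]]
ft_force: [0.5, 5.4, 5.1]
grip_width: 0.0152
gripper_force: 30.1
```

```bash
python3 -c "
from h import *
to(-45,0,50)"
```

```text
t 17.45 shk [-193.3    0.2] z 49.4 yaw -2.63 tilt [ 0.002 -0.001 -1.   ] F [0.5 5.4 5.1] grip 15.2 30.1
  move [ 2.967  0.    -0.005]
```

Emit:
arm_command(turn=[[0,0,0],[0,0,0],[0,0,0],[0,0,0],[0,0,0],[0,0,0],[0,0,0],[0,0,0],[0,0,0],[0,0,0],[0,0,0],[0,0,0]], xyz=[[0.06,0,0],[0.12,0,0],[0.18,0,0],[0.24,0,0],[0.24,0,0],[0.24,0,0],[0.24,0,0],[0.24,0,0],[0.24,0,0],[0.24,0,0],[0.24,0,0],[0.24,0,0]], claw=[8,8,8,8,8,8,8,8,8,8,8,8])

```text
time_s: 18.65
position: [0.5754, 0.0005, 0.0495]
tool_rot: [[0.999, -0.045, 0.001], [-0.045, -0.999, 0.001], [0.001, -0.001, -1.0]]
ft_force: [-2.3, 5.4, 3.8]
grip_width: 0.0149
gripper_force: 30.1
```

Emit:
arm_command(turn=[[0,0,0],[0,0,0],[0,0,0],[0,0,0],[0,0,0],[0,0,0]], xyz=[[0.18,0,0],[0.12,0,0],[0.08,0,0],[0.05,0,0],[0.03,0,0],[0,0,0]], claw=[8,8,8,8,8,8])

```text
time_s: 19.25
position: [0.5979, -0.0005, 0.0495]
tool_rot: [[0.999, -0.045, 0.001], [-0.045, -0.999, 0.001], [0.0, -0.001, -1.0]]
ft_force: [-2.4, 5.7, 4.3]
grip_width: 0.015
gripper_force: 30.3
```

```bash
python3 -c "
from h import *
to(-45,0,50)"
```

```text
t 19.25 shk [-45.    0.4] z 49.5 yaw -2.59 tilt [ 0.    -0.001 -1.   ] F [-2.4  5.7  4.3] grip 15.0 30.3
  move [-0.001  0.008 -0.01 ]
```

Push a few more mm until the stop is felt.

Emit:
arm_command(turn=[[0,0,0],[0,0,0],[0,0,0]], xyz=[[0.03,0,0],[0.03,0,0],[0,0,0]], claw=[8,8,8])

```text
time_s: 19.55
position: [0.5978, -0.0005, 0.0494]
tool_rot: [[0.999, -0.045, -0.007], [-0.045, -0.999, 0.001], [-0.007, -0.001, -1.0]]
ft_force: [-16.7, 3.1, 13.5]
grip_width: 0.0155
gripper_force: 31.1
```

Emit:
arm_command(turn=[[0,0,0],[0,0,0],[0,0,0],[0,0,0],[0,0,0],[0,0,0],[0,0,0],[0,0,0],[0,0,0],[0,0,0],[0,0,0],[0,0,0]], xyz=[[-0.06,0,0],[0,0,0],[0,0,-0.6],[0,0,-0.9],[0,0,-0.9],[0.03,-0.6,-0.2],[0.03,-0.7,0],[0.03,-0.7,0],[0.03,-0.7,0],[0,-0.7,0],[0,-0.7,0],[0,-0.2,0]], claw=[40,40,40,40,40,0,0,0,0,0,0,0])

```text
time_s: 20.75
position: [0.6136, 0.2162, 0.1784]
tool_rot: [[0.999, -0.043, 0.001], [-0.043, -0.999, 0.001], [0.001, -0.001, -1.0]]
ft_force: [0.2, -0.7, -0.9]
grip_width: -0.0001
gripper_force: 0.0
```

```bash
python3 -c "
from h import *
to(-38,215,112)"
```

```text
t 20.75 shk [-38.9 217.6] z 178.4 yaw -2.45 tilt [ 0.001 -0.001 -1.   ] F [ 0.2 -0.7 -0.9] grip -0.1 0.0
  move [0.017 0.052 1.329]
```

Emit:
arm_command(turn=[[0,0,0],[0,0,0],[0,0,0],[0,0,0],[0,0,0],[0,0,0],[0,0,0],[0,0,0],[0,0,0],[0,0,0],[0,0,0],[0,0,0]], xyz=[[0.02,0,0.6],[0,0,0.6],[0,0,0.13],[0,0.3,0],[0,0.3,0],[0,0.3,0],[0,0.3,0],[0,0.3,0],[0,0.3,0],[0,0.3,0],[0,0.25,0],[0,0,0]], claw=[0,0,0,0,0,0,0,0,0,0,0,0])

```text
time_s: 21.95
position: [0.6092, 0.0942, 0.1116]
tool_rot: [[0.999, -0.047, -0.001], [-0.047, -0.999, 0.0], [-0.001, -0.0, -1.0]]
ft_force: [1.2, 1.1, -0.4]
grip_width: 0.0001
gripper_force: 0.0
```

Emit:
arm_command(turn=[[0,0,0],[0,0,0],[0,0,0]], xyz=[[0,0.06,0],[0,0.06,0],[0,0,0]], claw=[0,0,0])

```text
time_s: 22.25
position: [0.6091, 0.0927, 0.1115]
tool_rot: [[0.999, -0.044, 0.0], [-0.044, -0.999, 0.005], [-0.0, -0.005, -1.0]]
ft_force: [2.6, 15.5, -4.0]
grip_width: 0.0002
gripper_force: 7.0
```

```bash
python3 -c "
from h import *
to(-38,92,112)"
```

```text
t 22.25 shk [-37.9  94. ] z 111.5 yaw -2.55 tilt [-0.    -0.005 -1.   ] F [ 2.6 15.5 -4. ] grip 0.2 7.0
  move [-0.001  0.041 -0.011]
```

Emit:
arm_command(turn=[[0,0,0],[0,0,0],[0,0,0],[0,0,0],[0,0,0],[0,0,0],[0,0,0],[0,0,0]], xyz=[[0,-0.3,0],[0,-0.2,-0.7],[0,0,-0.7],[-0.06,0.7,-0.2],[-0.06,0.8,0],[-0.06,0.8,0],[-0.06,0.8,0],[0,0,0]], claw=[0,0,0,28,28,28,28,28])

```text
time_s: 23.05
position: [0.5909, -0.0437, 0.1918]
tool_rot: [[0.999, -0.05, -0.0], [-0.05, -0.999, -0.002], [-0.0, 0.002, -1.0]]
ft_force: [0.7, -0.3, 1.2]
grip_width: 0.0281
gripper_force: 0.0
```

```bash
python3 -c "
from h import *
c,im,d=snap('wrist'); cs,i2,d2=snap('scene')
cv2.imwrite('pics/w.png',im); cv2.imwrite('pics/d.png',cv2.resize(i2[130:280,210:390],None,fx=4,fy=4,interpolation=cv2.INTER_CUBIC))
to(-50,-182,56); print(env.observe()['q'])
t=(Z['R']@[-.05,-.182]+Z['o']); print(proj(c,[*t,.079]))"
```

```text
t 23.15 shk [-49.9 -39.4] z 191.8 yaw -2.69 tilt [-0.     0.001 -1.   ] F [ 0.   0.6 -0.3] grip 28.2 0.0
  move [0.004 2.85  2.718]
[-1.52999058e+01  2.77636044e+01  7.11385809e+01 -3.43898789e-02
  8.11045745e+01  7.73949519e+01]
[430.13287321 205.12336315]
```

View pics/w.png

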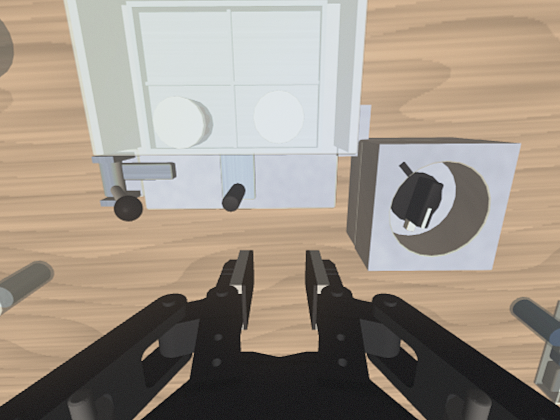

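View pics/d.png

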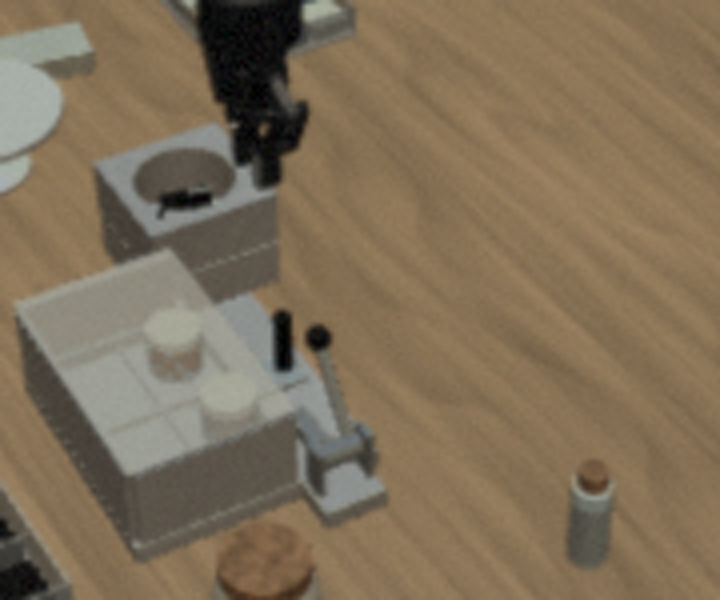

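Emit:
arm_command(turn=[[0,0,0],[0,0,0],[0,0,0],[0,0,0],[0,0,0],[0,0,0]], xyz=[[-0.3,0.6,-0.2],[-0.3,0.6,-0.2],[-0.2,0.6,-0.2],[-0.2,0.6,0],[0,0.45,0],[0,0,0]], claw=[28,28,28,28,28,28])

```text
time_s: 23.75
position: [0.5349, -0.1807, 0.2218]
tool_rot: [[0.999, -0.047, -0.0], [-0.047, -0.999, -0.001], [-0.0, 0.001, -1.0]]
ft_force: [0.9, 0.4, -1.0]
grip_width: 0.0281
gripper_force: 0.0
```

```bash
python3 -c "
from h import *
c,im,d=snap('wrist')
t=(Z['R']@[-.05,-.182]+Z['o']); p=proj(c,[*t,.079]); print(p)
b=Z['R']@[-.038,.072]+Z['o']; print('ball locked', proj(load('scene')[0],[*b,.12]), 'seen',210+318/4,130+337/4)
x0=int(np.clip(p[0]-90,0,380)); y0=int(np.clip(p[1]-75,0,270)); print(x0,y0)
cv2.imwrite('pics/dial.png',cv2.resize(im[y0:y0+150,x0:x0+180],None,fx=4,fy=4,interpolation=cv2.INTER_CUBIC))
to(-50,-182,56)
print(-c[1].T@c[2], c[1][2])"
```

```text
[278.34557985 147.6781806 ]
ball locked [288.87756956 213.33786271] seen 289.5 214.25
188 72
t 23.8 shk [ -99.8 -181.1] z 221.7 yaw -2.63 tilt [-0. -0. -1.] F [ 0.9  0.3 -0.2] grip 28.0 0.0
  move [0.996 0.017 3.314]
[ 0.60953406 -0.18450028  0.36538872] [-0.29370436  0.01417986 -0.95579113]
```

View pics/dial.png

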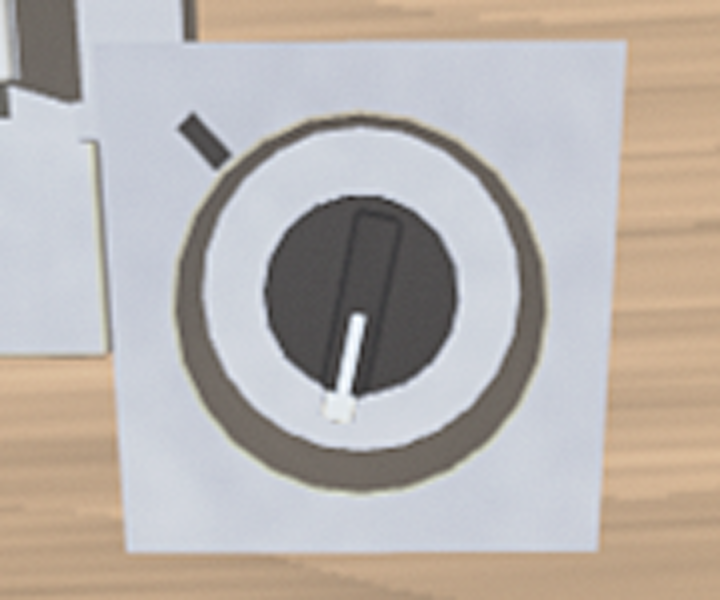

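Pointer runs from (360,318) to (345,392), bar's far end at (380,213), mark at (205,141). Ball matches the locked pose. Compute the angles.

```bash
python3 -c "
from h import *
c,im,d=load('wrist')
f=lambda u,v,z:Z['R'].T@(atz(c,188+(u+.5)/4-.5,72+(v+.5)/4-.5,z)[:2]-Z['o'])*1000
a=f(381,213,.079);b=f(347,392,.079);m=f(205,141,.097);p=f(360,318,.079)
D=np.array([-50,-182])
ang=lambda v:np.arctan2(v[1],-v[0])
print(a,b,p,m,(a+b)/2); print('dial',ang(b-a),ang(b-p),'mark',ang(m-(a+b)/2),ang(m-D),np.linalg.norm(m-(a+b)/2))
L=f(176,300,.095);R=f(547,300,.095);T=f(360,113,.095);B=f(362,492,.095);print('well',(L+R)/2,(T+B)/2)
"
```

```text
[ -28.86237925 -186.32966507] [ -71.26801917 -178.02772252] [ -53.27852842 -181.29360071] [ -13.52731749 -147.78722264] [ -50.06519921 -182.17869379]
dial 0.1933292880912868 0.17958776056411987 mark 2.3864465037654967 2.388154890997797 50.17758551944069
well [ -47.66469297 -181.7343153 ] [ -50.21846393 -181.62763978]
```

Emit:
arm_command(turn=[[0,0,0],[0,0,0],[0,0,-0.9],[0,0,-0.9],[0,0,-1],[0,0,-1],[0,0,-1],[0,0,-1],[0,0,-1],[0,0,-1],[0,0,-1],[0,0,-1]], xyz=[[0.5,0.02,0.5],[0.5,0,0.5],[0,0,0],[0,0,0],[0,0,0],[0,0,0],[0,0,0],[0,0,0],[0,0,0],[0,0,0],[0,0,0],[0,0,0]], claw=[28,28,28,28,28,28,28,28,28,28,28,28])

```text
time_s: 25.0
position: [0.5852, -0.1806, 0.1718]
tool_rot: [[0.685, 0.728, -0.0], [0.728, -0.685, 0.0], [-0.0, -0.0, -1.0]]
ft_force: [-0.6, 0.5, -0.6]
grip_width: 0.0278
gripper_force: 0.0
```

Emit:
arm_command(turn=[[0,0,-1],[0,0,-1],[0,0,-1],[0,0,-1],[0,0,-1],[0,0,-1],[0,0,-1],[0,0,-1],[0,0,-1],[0,0,-1],[0,0,-1],[0,0,-1]], xyz=[[0,0,0],[0,0,0],[0,0,0],[0,0,0],[0,0,0],[0,0,0],[0,0,0],[0,0,0],[0,0,0],[0,0,0],[0,0,0],[0,0,0]], claw=[28,28,28,28,28,28,28,28,28,28,28,28])

```text
time_s: 26.2
position: [0.5852, -0.1806, 0.1718]
tool_rot: [[-0.288, 0.958, -0.0], [0.958, 0.288, 0.0], [0.0, -0.0, -1.0]]
ft_force: [-0.2, -0.4, 0.4]
grip_width: 0.0277
gripper_force: 0.0
```

Emit:
arm_command(turn=[[0,0,-1],[0,0,-1],[0,0,-1],[0,0,-1],[0,0,-1],[0,0,-1],[0,0,-1],[0,0,-1],[0,0,-1],[0,0,-1],[0,0,-1],[0,0,-1]], xyz=[[0,0,0],[0,0,0],[0,0,0],[0,0,0],[0,0,0],[0,0,0],[0,0,0],[0,0,0],[0,0,0],[0,0,0],[0,0,0],[0,0,0]], claw=[28,28,28,28,28,28,28,28,28,28,28,28])

```text
time_s: 27.4
position: [0.5852, -0.1806, 0.1718]
tool_rot: [[-0.973, 0.229, -0.0], [0.229, 0.973, 0.0], [0.0, 0.0, -1.0]]
ft_force: [-0.2, -0.3, -0.4]
grip_width: 0.028
gripper_force: 0.0
```

```bash
python3 -c "
from h import *
to(-50,-182,57); print(env.observe()['q'][5])
T=np.array(env.observe()['tool_rot']); ux=Z['R'].T@T[:2,0]; print('rem turn z deg',(np.degrees(np.arctan2(ux[1],ux[0]) +0.19)+0)%180)"
```

```text
t 27.4 shk [ -49.6 -180.1] z 171.8 yaw 166.73 tilt [ 0.  0. -1.] F [-0.2 -0.3 -0.4] grip 28.0 0.0
  move [ 1.000e-03 -3.900e-02  2.295e+00]
-104.94883103180348
rem turn z deg 0.1843089139240135
```

Emit:
arm_command(turn=[[0,0,0],[0,0,0],[0,0,0],[0,0,0],[0,0,0],[0,0,0],[0,0,0]], xyz=[[0,-0.04,0.5],[0,0,0.4],[0,0,0.4],[0,0,0.35],[0,0,0.3],[0,0,0.2],[0,0,0.14]], claw=[28,28,28,28,28,28,28])

```text
time_s: 28.1
position: [0.5844, -0.1834, 0.0567]
tool_rot: [[-0.972, 0.234, -0.001], [0.234, 0.972, 0.0], [0.001, 0.0, -1.0]]
ft_force: [-0.5, -0.9, 0.2]
grip_width: 0.0279
gripper_force: 0.0
```

Emit:
arm_command(turn=[[0,0,0],[0,0,0],[0,0,0]], xyz=[[0,0,0],[0,0,0],[0,0,0]], claw=[6,6,6], squeeze=30)

```text
time_s: 28.4
position: [0.5843, -0.1823, 0.057]
tool_rot: [[-0.972, 0.235, -0.0], [0.235, 0.972, 0.004], [0.001, 0.004, -1.0]]
ft_force: [2.9, 9.0, -7.0]
grip_width: 0.0111
gripper_force: 32.5
```

Emit:
arm_command(turn=[[0,0,1],[0,0,1],[0,0,1],[0,0,1],[0,0,1],[0,0,1],[0,0,1],[0,0,1],[0,0,1],[0,0,1],[0,0,1],[0,0,1]], xyz=[[0,0,0],[0,0,0],[0,0,0],[0,0,0],[0,0,0],[0,0,0],[0,0,0],[0,0,0],[0,0,0],[0,0,0],[0,0,0],[0,0,0]], claw=[6,6,6,6,6,6,6,6,6,6,6,6])

```text
time_s: 29.6
position: [0.5844, -0.1821, 0.0569]
tool_rot: [[-0.279, 0.96, -0.0], [0.96, 0.279, 0.004], [0.004, 0.001, -1.0]]
ft_force: [4.3, 10.2, -6.1]
grip_width: 0.0116
gripper_force: 32.5
```

Emit:
arm_command(turn=[[0,0,1],[0,0,1],[0,0,1],[0,0,1],[0,0,1],[0,0,1],[0,0,1],[0,0,1],[0,0,1],[0,0,1],[0,0,1],[0,0,1]], xyz=[[0,0,0],[0,0,0],[0,0,0],[0,0,0],[0,0,0],[0,0,0],[0,0,0],[0,0,0],[0,0,0],[0,0,0],[0,0,0],[0,0,0]], claw=[6,6,6,6,6,6,6,6,6,6,6,6])

```text
time_s: 30.8
position: [0.5846, -0.182, 0.0569]
tool_rot: [[0.692, 0.722, 0.0], [0.722, -0.692, 0.005], [0.003, -0.003, -1.0]]
ft_force: [4.8, 11.2, -7.1]
grip_width: 0.0112
gripper_force: 32.5
```

Emit:
arm_command(turn=[[0,0,1],[0,0,0.3],[0,0,0],[0,0,0]], xyz=[[0,0,0],[0,0,0],[0,0,0],[0,0,0]], claw=[6,6,6,6])

```text
time_s: 31.2
position: [0.5846, -0.182, 0.0569]
tool_rot: [[0.767, 0.642, 0.0], [0.642, -0.767, 0.005], [0.003, -0.003, -1.0]]
ft_force: [5.0, 11.0, -6.4]
grip_width: 0.0112
gripper_force: 32.5
```

```bash
python3 -c "
from h import *
to(-50,-182,57)
T=np.array(env.observe()['tool_rot']); u=Z['R'].T@T[:2,0]; print('tool as dial angle',np.arctan2(u[1],-u[0]))"
```

```text
t 31.2 shk [ -50.1 -181.5] z 56.9 yaw 39.91 tilt [ 0.003 -0.003 -1.   ] F [ 5.  11.  -6.4] grip 11.2 32.5
  move [-0.005  0.009 -0.002]
tool as dial angle 2.400247469955863
```

Dial at 2.40. Release to 28 mm, rise straight out, retreat along -x, and check.

Emit:
arm_command(turn=[[0,0,0],[0,0,0],[0,0,0],[0,0,0],[0,0,0],[0,0,0],[0,0,0],[0,0,0],[0,0,0],[0,0,0],[0,0,0]], xyz=[[0,0,0],[0,0,0],[0,0,0],[0,0,-0.3],[0,0,-0.6],[0,0,-0.8],[0,0,-0.8],[0,0,-0.8],[-0.5,-0.4,0],[-0.4,-0.3,0],[0,0,0]], claw=[26,26,26,26,26,26,26,26,26,26,26])

```text
time_s: 32.3
position: [0.5252, -0.187, 0.2234]
tool_rot: [[0.768, 0.64, 0.0], [0.64, -0.768, -0.001], [-0.0, 0.001, -1.0]]
ft_force: [0.5, 0.1, 0.1]
grip_width: 0.026
gripper_force: 0.0
```

```bash
python3 -c "
from h import *
to(-50,-182,57)
c,im,d=snap('wrist'); cs,i2,_=snap('scene')
cv2.imwrite('pics/fin.png',np.hstack([cv2.resize(im,(400,300)),cv2.resize(i2[130:265,210:390],(400,300))]))"
```

```text
t 32.3 shk [-109.2 -189.2] z 223.4 yaw 39.81 tilt [-0.     0.001 -1.   ] F [0.5 0.1 0.1] grip 26.0 0.0
  move [0.972 0.69  3.329]
```

View pics/fin.png

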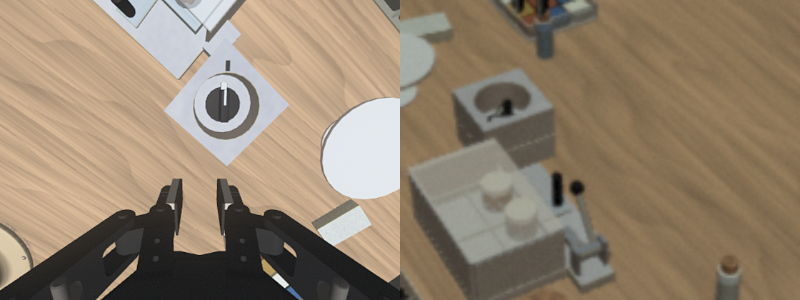

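The pointer (225,90) is at the mark (228,65), the lever leans inward, the tray is home, and both jars are upright. Handing in.

```bash
python3 -c "
from rig import env
print(env.close_job())"
```

```text
the job is handed in; nothing more can be done
None
```

The job is handed in, with no verdict shown: two jars were on the counter and both stand upright in the tray, which is home and locked, and the dial's pointer is at the mark (2.40 rad by my measurement).

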